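Empty the tipping tray into the bin

ROBOT

A 6-joint arm with a two-finger parallel gripper is mounted at the origin on a cart in front of the work surface, level with it; the furniture and walls round the work are solid. World frame = base frame: x ahead of the robot, y to its left, z up, the work surface at z = 0. Lengths are in m, angles in rad, forces in N, time in s.
With the tool pointing down it reaches from about 0.25 to 0.725 m from the base axis. Payload 4 kg.
Tool frame: the origin (TCP) lies at the very end of the fingers, on their centre line; the grasp point (between the pads) lies 19 mm behind it (bot.pinch_z is the distance from the TCP to the grasp point, in m); z points along the fingers, x is the direction in which the jaws open and shut, and the axes are right-handed (so a half turn about z gives the same grasp; the last joint's range is limited). The gripper opens to 85 mm and grips with 20 to 120 N. Pads are 22 mm wide; open, the fingers measure 114 mm over their backs; the gripper's body (76 mm by 85 mm) begins 54 mm behind the grasp point. The pads swing forward as they close: fully open they stand 13 mm farther back than shut.
Start: joints at [1.248, 0.241, 0.005, 1.335, 0, 1.571], TCP at [0.159, 0.474, 0.231] pointing down, gripper open.
Joint ranges: [-2.72, 2.72], [-1.05, 1.87], [-1.09, 1.28], [-1.99, 2.15], [-1.42, 1.44], [-3.14, 3.14]. Speed limits (rad/s): [2.79, 2.79, 3.14, 3.14, 3.14, 3.14].

INTERFACE

Orientations are given as a unit quaternion [x, y, z, w].
In Python, from workcell import bot gives the robot as it stands. The module is installed in compiled form; this text tells all that it offers.
- The arm moves only by the shell command python3 -m inch 'ROWS'. ROWS is JSON, a list of rows, each a list of 7 numbers: the shift along the tool's x, y, z scaled (see below), then the turn, a rotation vector about the tool's x, y, z scaled (see below), then the gripper command: -1 is fully open, 1 is shut, values between are in proportion. In form: [[x, y, z, wx, wy, wz, gripper], ...]. A call has exactly 8 rows; each row shifts and turns the commanded pose from where the row before left it, along the tool's axes as they then stand; what a row does not reach is not made up. The controller multiplies each number of a shift by 2.5 cm and each number of a turn by 180 degrees. A row lasts 1/10 s, in which the tool goes at most 50 mm and 8.59 degrees, less where a joint would pass 70% of its speed; a pose out of reach is approached as far as the arm can. A call with a number of a shift or a turn outside -1 to 1 is refused whole. A call with a gripper value outside its range is refused whole. The fingers move at their own pace and stop on an object; the grip force is fixed at half the most. Time passes only in rows, so rows that do not move let the fingers close, or fill a call up. It gives the time, the measured TCP pose, the force and the opening at its end, in the units of the state.
- bot.get_obs(): the state, without advancing time (a new reading comes with each control period).
- bot.camera(name): name is "side" or "top" or "wrist"; returns (picture, depth): 384x512x3 uint8, blue, green, red; 384x512 float32, m along the optical axis (not along the pixel's ray), 0 where there is no reading.
- bot.get_calibration(name): a dict with "vfov" (degrees; the focal length in pixels is half the picture's height over the tangent of half this angle, whatever the lens; pixels are square), "cx", "cy" (the principal point, pixels), "R" (3x3) and "t" (3): a world point X has camera coordinates R X + t. Camera axes: x right, y down, z forward; pixel columns grow to the right and rows downward; lengths in m; the calibration is good to about 2 mm. The wrist camera is an equidistant fisheye: a pixel r from the principal point sees the ray r / f radians off the axis. A picture is of the moment at which its call begins: read the wrist's pose just before it. get_calibration takes no time and is no camera call; for the wrist camera it gives the pose at the moment of the call.
- bot.job_done(): hands the job in, once; it reports no verdict.
The state is a dict: "clock": time; "joint_pos": joint angles; "joint_vel": joint speeds; "tau": joint torques, N m; "eef_pos": TCP position; "tool_rot": TCP orientation; "ft_force": force on the tool from outside, world axes, zero at the start; "ft_torque": the same for the moment, N m; "grip_width": finger opening in m.
Only numpy, scipy, OpenCV 4.12 (cv2) and the standard library are available. Lean on these libraries where they do the work, as an engineer would, in place of code of your own. Each camera call takes 0.05 s, during which the arm holds its last target.

TASK

Move the empty open bin up to the tipping tray so that it stands under the tray's spout, then lift the tray by its handle until all three rolls of tape slide off into the bin, and lower the tray back onto its rest. Do not touch the rolls with the gripper, leave the bin standing upright on the bench, and leave the other loose things on the bench where they are.

Things in the scene. Friction and masses are not known exactly. Their poses are not given: they have to be found in the camera images.
- tip_stand: Fixed grey steel stand of the tipping tray, base 166 x 205 mm, hinge uprights 133 mm high. Origin on the bench, at the middle of its front (spout) edge. Own -y is the level pouring direction, out over the spout; own x runs along the hinge. The stand ends 2 mm in front of the origin; hinge line at y = +6 mm, z = 125 mm.
- tray (a joint): Tilt of the aluminium tray about its hinge near the spout, rad: 0 = level on its rest, grows as the handle end is lifted, stop at 0.85. The tray (0.3 kg) falls back when let go. 140 mm wide, 245 mm long, open at the spout, walls up to 147 mm height on the other three sides, floor at 123 mm when level. The rolls start to slide at 0.45 to 0.65 rad.
- tray_handle (a point): Middle of the tray's handle: level steel bar, 10 mm thick, 108 mm long along the stand's x, 45 mm behind the tray's rear wall, on arms 50 mm either side. 133 mm high when level; moves on a 245 mm arc about the hinge, up to 0.32 m. Free below: take it from above, fingers closing along the stand's y, one between bar and tray; it may turn in the grip.
- tray_spout (a point): Middle of the tray's pouring edge, 140 mm wide, on the tray's floor, 45 mm out from the hinge line; it overhangs the bench 37 mm in front of the stand, at 123 mm height when level and 90 mm at full tilt.
- bin: Loose open grey plastic bin, empty, 0.4 kg, 200 mm (own x) x 160 mm (own y) x 70 mm high. Walls 5 mm, with a rim 10 mm thick and 10 mm deep along the top, flush with the outer faces; floor 5 mm. Origin at the centre of its underside. It fits under the spout with a long wall right up to the stand.
- bin_rim (a point): Centre of the bin's mouth, 70 mm above its underside.
- roll_a: 60 mm wide, 19 mm thick blue roll of insulating tape, lying flat on the tray at the start (the one nearest the spout); origin at the centre of its underside, own z is the roll's axis
- roll_b: 54 mm wide, 18 mm thick yellow roll of insulating tape, lying flat on the tray at the start (the middle one from the spout); origin at the centre of its underside, own z is the roll's axis
- roll_c: 60 mm wide, 19 mm thick blue roll of insulating tape, lying flat on the tray at the start (the one farthest from the spout); origin at the centre of its underside, own z is the roll's axis
- pill_bottle: Bystander: small white bottle, 40 mm wide, 80 mm high, upright behind the tray stand; origin under its centre.
- tin_can: Bystander: white tin, 70 mm wide, 102 mm high, upright behind the work; origin under its centre.
- side_cutter: Bystander: pliers with red handles, 146 x 45 x 13 mm, lying left of the tipping tray; origin under its centre.
There are look-alikes about, which are no part of the job. What is shaped like the roll_a but green, pink or red is not meant.

How it is judged:
By the outcome, as a careful person would: the job done as asked, in the order asked, and still so for the second after the job is handed in, with the robot touching nothing.
It also fails if it takes over 61 s, if anything falls off the work surface, if the arm or the gripper's body presses on something with over 40 N, if the wrist force passes 120 N, or if a joint passes its speed limit or range.

## Working session

There is one attempt and no reset: what is moved stays moved. The work goes in short steps, Python scripts to look and compute and a shell command to move; the robot and the scene stay as the last step left them, time stands still between calls to the robot, and variables do not carry over. Pictures are saved under pics/ and viewed, and the job is handed in when it is done.

```bash
mkdir -p pics; python3 - <<'E'
from workcell import bot
import cv2,numpy as np
o=bot.get_obs();print(o)
for n in ["top","side"]:
    im,d=bot.camera(n);cv2.imwrite(f"pics/{n}0.png",im);np.savez(f"{n}0.npz",im=im,d=d)
    print(n,bot.get_calibration(n))
E
```

```text
{'clock': 0.0, 'joint_pos': array([ 1.24802707e+00,  2.41424217e-01,  3.70852672e-03,  1.33520446e+00,
       -3.49784384e-05,  1.57078558e+00]), 'joint_vel': array([ 1.48377917e-03, -2.18906930e-04,  2.40665860e-03,  2.15740137e-05,
       -3.06604159e-04, -1.28307640e-03]), 'tau': array([ 3.47891355e-04, -3.72318327e+01,  2.52407849e+01,  1.70116522e-02,
       -9.91597221e-05, -2.59610786e-07]), 'eef_pos': array([0.15840343, 0.47356807, 0.23040136]), 'tool_rot': array([ 8.11536293e-01,  5.84301050e-01, -8.51566718e-04,  6.34659345e-04]), 'ft_force': array([0.31964139, 0.59634058, 1.17295225]), 'ft_torque': array([-0.0516435 ,  0.08350651,  0.05840646]), 'grip_width': 0.08546296832937071}
top {'vfov': 54.81178371114454, 'cx': 249.85082285172078, 'cy': 189.26201681303993, 'R': array([[ 2.28776110e-03, -9.99996852e-01,  1.03056671e-03],
       [-9.93552969e-01, -2.38982757e-03, -1.13343668e-01],
       [ 1.13345774e-01, -7.64619383e-04, -9.93555308e-01]]), 't': array([0.02946743, 0.52422148, 0.96859188])}
side {'vfov': 52.32932444698962, 'cx': 254.4502813482837, 'cy': 188.87515949620982, 'R': array([[ 0.94619966, -0.32333581,  0.01265552],
       [-0.14643097, -0.46273228, -0.87432077],
       [ 0.28855533,  0.82542885, -0.4851835 ]]), 't': array([-0.48369595,  0.17720296,  0.99327409])}
```

View pics/top0.png

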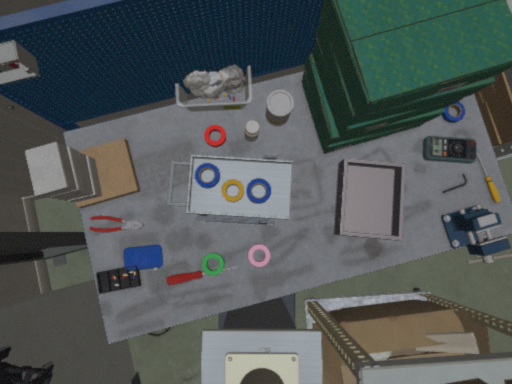

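View pics/side0.png

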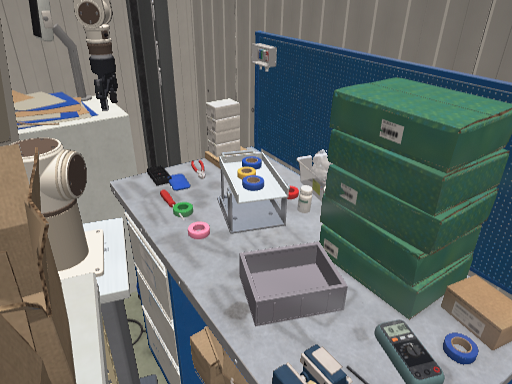

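The top view shows the tray at (240,188), with its handle at (175,185) and its spout edge at x≈292. The bin is at (370,200) and the rolls are at (207,175), (232,190) and (259,190). Next I'll measure from the depth.

```bash
cat > h.py <<'E'
import numpy as np,cv2
from workcell import bot
def cloud(n,d):
    c=bot.get_calibration(n);H,W=d.shape
    f=H/2/np.tan(np.radians(c['vfov']/2))
    v,u=np.mgrid[:H,:W]
    P=np.stack([(u-c['cx'])/f*d,(v-c['cy'])/f*d,d],-1)
    return (P-c['t'])@c['R']
E
python3 - <<'E'
from h import *
for n in["top","side"]:
    z=np.load(n+"0.npz");X=cloud(n,z['d']);d=z['d']
    def sel(lo,hi):
        m=(d>0)&np.all((X>lo)&(X<hi),-1);return X[m]
    # bin rim
    for hz in [(.055,.085)]:
        p=sel([.3,-.45,hz[0]],[.68,-.1,hz[1]])
        p=p[p[:,2]>.064] 
        # exclude boxes
        p=p[(p[:,0]<.62)]
        r=cv2.minAreaRect(p[:,:2].astype(np.float32));print(n,"rim",len(p),r,cv2.boxPoints(r).tolist(),np.median(p[:,2]),p.min(0),p.max(0))
    p=sel([.35,-.1,.115],[.65,.4,.16])
    r=cv2.minAreaRect(p[:,:2].astype(np.float32));print(n,"tray",len(p),r,cv2.boxPoints(r).round(3).tolist())
    print(p.min(0),p.max(0))
z=np.load("top0.npz");X=cloud("top",z['d'])
for u,v in [(173,185),(172,170),(172,200),(181,164),(181,205),(291,162),(290,210),(292,185),(240,157),(186,213),(192,158),(345,162),(401,165),(398,236),(338,234),(370,200),(252,129),(280,103),(215,135),(259,255),(212,264)]:
    print((u,v),X[v,u].round(4))
E
```

```text
top rim 1129 ((0.49669867753982544, -0.2850003242492676), (0.1611952781677246, 0.20077238976955414), 84.84741973876953) [[0.3894798159599304, -0.35625678300857544], [0.5894408822059631, -0.37428778409957886], [0.6039175391197205, -0.21374386548995972], [0.40395647287368774, -0.1957128643989563]] 0.07030712475439296 [ 0.39033328 -0.37117023  0.06401492] [ 0.60322649 -0.19627162  0.07670064]
top tray 6389 ((0.5189799070358276, 0.08088767528533936), (0.29478952288627625, 0.17307133972644806), 86.48625946044922) [[0.42399999499320984, -0.061000000685453415], [0.5960000157356262, -0.07199999690055847], [0.6140000224113464, 0.22300000488758087], [0.44200000166893005, 0.2329999953508377]]
[ 0.42650235 -0.06999196  0.11543627] [0.59955798 0.23020356 0.15150967]
side rim 1303 ((0.49695146083831787, -0.2857532501220703), (0.16355980932712555, 0.2012106478214264), 84.7541275024414) [[0.38929039239883423, -0.3579922914505005], [0.5896583199501038, -0.3763889670372009], [0.6046125292778015, -0.21351420879364014], [0.404244601726532, -0.1951175332069397]] 0.06955950139631072 [ 0.39021674 -0.374857
[... 502 characters left out ...]

(172, 200) [0.4969 0.2455 0.0025]
(181, 164) [0.5732 0.1978 0.1369]
(181, 205) [0.4737 0.1956 0.1361]
(291, 162) [ 0.5769 -0.0678  0.1466]
(290, 210) [ 4.702e-01 -8.020e-02  3.000e-04]
(292, 185) [ 5.398e-01 -8.650e-02 -2.000e-04]
(240, 157) [ 0.6186  0.0585 -0.    ]
(186, 213) [0.4611 0.2061 0.0025]
(192, 158) [0.5872 0.1708 0.1407]
(345, 162) [ 0.5919 -0.2176  0.0692]
(401, 165) [ 0.5839 -0.3626  0.0714]
(398, 236) [ 0.4005 -0.3468  0.0718]
(338, 234) [ 0.4051 -0.1965  0.0616]
(370, 200) [ 0.4981 -0.3007  0.004 ]
(252, 129) [0.677  0.0255 0.0785]
(280, 103) [ 0.7398 -0.0463  0.1001]
(215, 135) [ 0.682   0.1296 -0.0018]
(259, 255) [ 0.3474  0.0053 -0.0011]
(212, 264) [ 0.323  0.133 -0.001]
```

```bash
python3 - <<'E'
import cv2
im=cv2.imread("pics/top0.png")
cv2.imwrite("pics/top0z.png",cv2.resize(im[140:260,155:415],None,fx=3,fy=3,interpolation=cv2.INTER_CUBIC))
E
```

```text
(no output)
```

View pics/top0z.png

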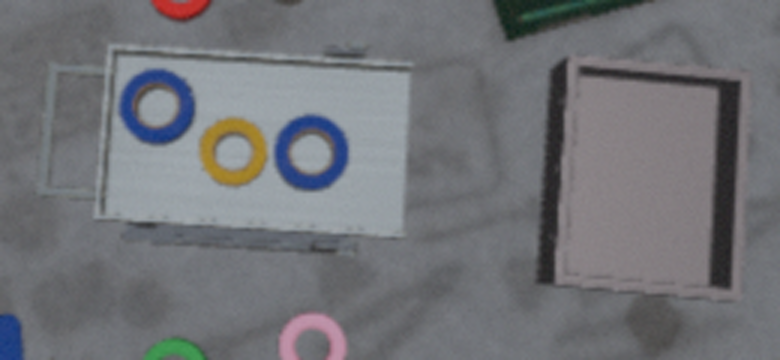

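```bash
python3 - <<'E'
from h import *
z=np.load("top0.npz");X=cloud("top",z['d']);S=np.load("side0.npz");Y=cloud("side",S['d'])
for n,C in(("top",X),("side",Y)):
    P=C.reshape(-1,3)
    def sel(lo,hi):return P[np.all((P>lo)&(P<hi),-1)]
    h=sel([.47,.208,.118],[.57,.25,.145])
    print(n,"bar",len(h),h.mean(0),np.polyfit(h[:,0],h[:,1],1),h.min(0),h.max(0))
    h=sel([.44,.205,.118],[.6,.25,.145]);print(h.min(0),h.max(0))
    w=sel([.56,-.03,.138],[.62,.165,.155]);print("wall+x",len(w),w.mean(0),np.polyfit(w[:,1],w[:,0],1))
    w=sel([.42,-.03,.138],[.47,.165,.155]);print("wall-x",len(w),w.mean(0),np.polyfit(w[:,1],w[:,0],1))
    w=sel([.48,.16,.138],[.57,.20,.155]);print("rear",len(w),w.mean(0),np.polyfit(w[:,0],w[:,1],1))
    f=sel([.46,-.09,.117],[.56,-.045,.13])
    # spout edge: min y in x bins
    for x in np.arange(.46,.56,.02):
        q=f[abs(f[:,0]-x)<.01]
        if len(q):print(round(x,2),np.percentile(q[:,1],[0,3]).round(4))
E
```

```text
top bar 183 [0.51666559 0.22203616 0.13740074] [-0.01275336  0.22862538] [0.47347655 0.20986108 0.13205252] [0.56976551 0.23020356 0.1427771 ]
[0.47347655 0.20508894 0.13205252] [0.58113293 0.23020356 0.1427771 ]
wall+x 288 [0.57950568 0.09134296 0.14496663] [-0.04908808  0.58398953]
wall-x 154 [0.45023455 0.06930756 0.14720125] [0.05876031 0.44616201]
rear 111 [0.52863224 0.17284443 0.14525929] [-0.12819802  0.24061403]
0.46 [-0.0622 -0.062 ]
0.48 [-0.0647 -0.0645]
0.5 [-0.065  -0.0647]
0.52 [-0.0651 -0.0649]
0.54 [-0.0678 -0.0676]
0.56 [-0.0679 -0.0676]
side bar 92 [0.52036545 0.2208429  0.13475704] [-0.0489666   0.24632343] [0.4729102  0.21140147 0.12894537] [0.56881735 0.2315301  0.13941347]
[0.4729102  0.20650138 0.12894537] [0.58024555 0.2315301  0.13957654]
wall+x 127 [0.58066118 0.07753122 0.14368537] [-0.03028451  0.58300917]
wall-x 77 [0.44931014 0.06460084 0.14491946] [0.05737216 0.44560385]
rear 98 [0.52538728 0.17428178 0.14301673] [-0.08535933  0.21912848]
0.46 [-0.0635 -0.0632]
0.48 [-0.0665 -0.0659]
0.5 [-0.068  -0.0664]
0.52 [-0.069  -0.0669]
0.54 [-0.0701 -0.0691]
0.56 [-0.0709 -0.0701]
```

```bash
cat >> h.py <<'E'
def px(n,u,v,z):
    c=bot.get_calibration(n);f=192/np.tan(np.radians(c['vfov']/2))
    r=c['R'].T@np.array([(u-c['cx'])/f,(v-c['cy'])/f,1.]);o=-c['R'].T@c['t']
    return o+r*(z-o[2])/r[2]
def topx(n,X):
    c=bot.get_calibration(n);f=192/np.tan(np.radians(c['vfov']/2))
    p=c['R']@np.asarray(X)+c['t'];return p[:2]/p[2]*f+[c['cx'],c['cy']]
E
python3 - <<'E'
from h import *
z=np.load("side0.npz")
cv2.imwrite("pics/side0z.png",cv2.resize(z['im'][135:345,190:370],None,fx=3,fy=2.8,interpolation=cv2.INTER_CUBIC))
im=z['im'];cv2.imwrite("pics/side0z.png",cv2.resize(im[140:330,190:360],None,fx=3,fy=3,interpolation=cv2.INTER_CUBIC))
for a,b,h in [(412,66,.147),(405,236,.123),(108,45,.147),(95,217,.147),(50,67,.135),(41,193,.135)]:
    print((a,b),px("top",155+(a-1)/3,140+(b-1)/3,h).round(4))
# candidate model overlay
th=-.058;ex=np.array([np.cos(th),np.sin(th)]);ey=np.array([-ex[1],ex[0]])
for nm in["top","side"]:
  pass
E
```

```text
(412, 66) [ 0.5776 -0.0701  0.147 ]
(405, 236) [ 0.4429 -0.0658  0.123 ]
(108, 45) [0.5941 0.1732 0.147 ]
(95, 217) [0.4564 0.1806 0.147 ]
(50, 67) [0.5784 0.2217 0.135 ]
(41, 193) [0.4761 0.2262 0.135 ]
```

View pics/side0z.png

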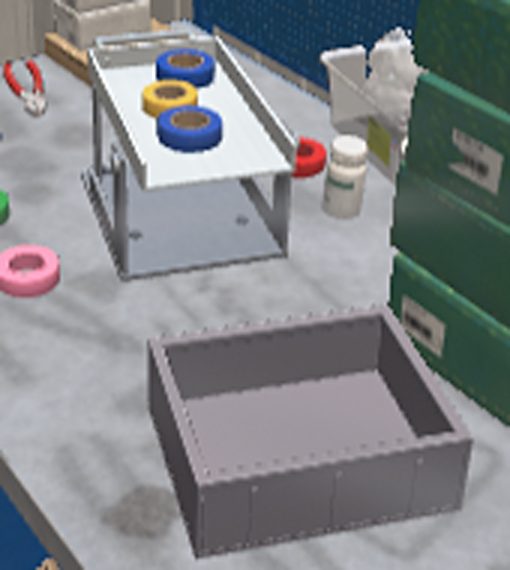

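```bash
python3 - <<'E'
from h import *
for n in("top","side"):
    z=np.load(n+"0.npz");P=cloud(n,z['d']).reshape(-1,3)
    for y0 in np.arange(-.5,0,.05):
        p=P[(P[:,1]>y0)&(P[:,1]<y0+.05)&(P[:,0]>.4)&(P[:,2]>.08)&(P[:,2]<.6)]
        if len(p):
            i=p[:,0].argmin();print(n,round(y0,2),p[i].round(3),p[:,2].max().round(3))
E
```

```text
top -0.45 [ 0.687 -0.402  0.137] 0.434
top -0.4 [ 0.674 -0.352  0.293] 0.435
top -0.35 [ 0.659 -0.301  0.4  ] 0.434
top -0.3 [ 0.644 -0.25   0.385] 0.434
top -0.25 [ 0.631 -0.2    0.211] 0.434
top -0.2 [ 0.623 -0.167  0.381] 0.435
top -0.15 [ 0.663 -0.15   0.129] 0.433
top -0.1 [ 0.441 -0.06   0.137] 0.331
top -0.05 [ 0.427 -0.017  0.136] 0.351
side -0.45 [ 0.686 -0.401  0.312] 0.431
side -0.4 [ 0.673 -0.35   0.314] 0.432
side -0.35 [ 0.657 -0.3    0.387] 0.456
side -0.3 [ 0.644 -0.253  0.38 ] 0.598
side -0.25 [ 0.63  -0.201  0.23 ] 0.6
side -0.2 [ 0.624 -0.173  0.367] 0.598
side -0.15 [ 0.691 -0.149  0.43 ] 0.596
side -0.1 [ 0.441 -0.062  0.123] 0.593
side -0.05 [ 0.426 -0.027  0.127] 0.59
```

```bash
python3 -m inch '[[0,0,0,0,0,-0.037,-1],[0,0,0,0,0,-0.037,-1],[-1,0.5,0,0,0,0,-1],[-1,0.5,0,0,0,0,-1],[-1,0.5,0,0,0,0,-1],[-1,0.5,0,0,0,0,-1],[-1,0.5,0,0,0,0,-1],[-1,0.5,0,0,0,0,-1]]' && python3 -m inch '[[-1,0.5,0,0,0,0,-1],[-1,0.5,0,0,0,0,-1],[-1,0.5,0,0,0,0,-1],[-1,0.5,0,0,0,0,-1],[-1,0.5,0,0,0,0,-1],[-1,0.5,0,0,0,0,-1],[-1,0.5,0,0,0,0,-1],[-1,0.5,0,0,0,0,-1]]'
```

```text
clock: 0.9
eef_pos: [0.2198, 0.3167, 0.2309]
tool_rot: [0.738, 0.675, -0.0, 0.0]
ft_force: [-0.1, 0.4, 0.2]
grip_width: 0.085
clock: 1.7
eef_pos: [0.3012, 0.1086, 0.2311]
tool_rot: [0.738, 0.675, -0.0, -0.0]
ft_force: [1.1, 0.9, -0.5]
grip_width: 0.0858
```

```bash
python3 -m inch '[[-1,0.5,0,0,0,0,-1],[-1,0.5,0,0,0,0,-1],[-1,0.5,0,0,0,0,-1],[-1,0.5,0,0,0,0,-1],[-1,0.5,0,0,0,0,-1],[-1,0.5,0,0,0,0,-1],[-1,0.5,0,0,0,0,-1],[-1,0.5,0,0,0,0,-1]]' && python3 -m inch '[[-1,0.5,0,0,0,0,-1],[-1,0.5,0,0,0,0,-1],[-1,0.5,0,0,0,0,-1],[-1,0.5,0,0,0,0,-1],[-1,0.5,0,0,0,0,-1],[-1,0.5,0,0,0,0,-1],[-1,0.5,0,0,0,0,-1],[-1,0.5,0,0,0,0,-1]]' && python3 -m inch '[[-1,0.5,0,0,0,0,-1],[-1,0.5,0,0,0,0,-1],[0,0,1,0,0,0,-1],[0,0,1,0,0,0,-1],[0,0,1,0,0,0,-1],[0,0,0.2,0,0,0,-1],[0,0,0,0,0,0,-1],[0,0,0,0,0,0,-1]]'; python3 - <<'E'
from h import *
o=bot.get_obs();print(o['eef_pos'],o['tool_rot'],o['joint_pos'])
for n in("wrist","side"):
    im,d=bot.camera(n);cv2.imwrite(f"pics/{n}1.png",im)
E
```

```text
clock: 2.5
eef_pos: [0.3828, -0.0995, 0.231]
tool_rot: [0.738, 0.674, -0.0, -0.0]
ft_force: [0.8, 1.2, -0.5]
grip_width: 0.0855
clock: 3.3
eef_pos: [0.4644, -0.3075, 0.2307]
tool_rot: [0.738, 0.674, -0.0, -0.001]
ft_force: [0.4, 0.5, 0.2]
grip_width: 0.0855
clock: 4.1
eef_pos: [0.4854, -0.359, 0.1525]
tool_rot: [0.738, 0.674, 0.0, 0.001]
ft_force: [0.1, -0.4, 0.9]
grip_width: 0.0856
[ 0.48539089 -0.35898989  0.15247666] [7.38284090e-01 6.74489391e-01 1.62788318e-04 7.98011719e-04] [-6.36811033e-01  4.85701432e-01  1.54868595e-01  1.23833464e+00
  1.22480304e-05 -5.46561040e-01]
```

View pics/wrist1.png

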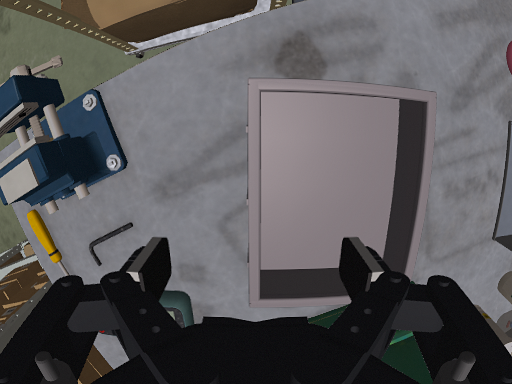

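View pics/side1.png

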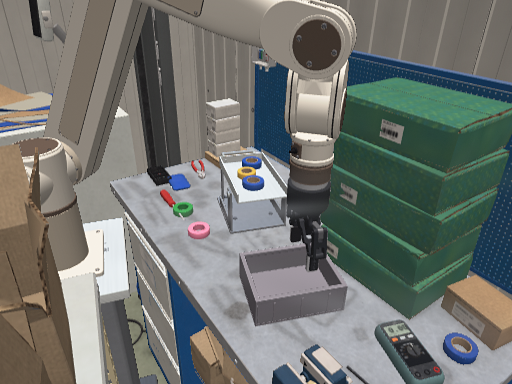

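The jaws straddle the bin's long -y wall (x≈253 in the wrist view, with fingers at 160 and 350). I'll descend and grip.

```bash
python3 -m inch '[[0,0.16,1,0,0,0,-1],[0,0,1,0,0,0,-1],[0,0,1,0,0,0,-1],[0,0,1,0,0,0,-1],[0,0,0.34,0,0,0,-1],[0,0,0,0,0,0,-1],[0,0,0,0,0,0,1],[0,0,0,0,0,0,1]]' && python3 -m inch '[[0,0,0,0,0,0,1],[0,0,0,0,0,0,1],[0,0,0,0,0,0,1],[0,0,0,0,0,0,1],[0,0,0,0,0,0,1],[0,0,0,0,0,0,1],[0,0,0,0,0,0,1],[0,0,0,0,0,0,1]]'; python3 - <<'E'
from h import *
im,d=bot.camera("side");cv2.imwrite("pics/side2.png",im[150:350,150:420].repeat(2,0).repeat(2,1))
print(bot.get_obs()['ft_force'])
E
```

```text
clock: 5.0
eef_pos: [0.4901, -0.3599, 0.0448]
tool_rot: [0.738, 0.674, 0.0, 0.002]
ft_force: [0.0, 0.9, 0.1]
grip_width: 0.0591
clock: 5.8
eef_pos: [0.4891, -0.3595, 0.0435]
tool_rot: [0.738, 0.674, -0.0, 0.001]
ft_force: [-0.3, -1.0, 5.4]
grip_width: 0.0089
[-0.64719269 -1.13320549  4.889268  ]
```

View pics/side2.png

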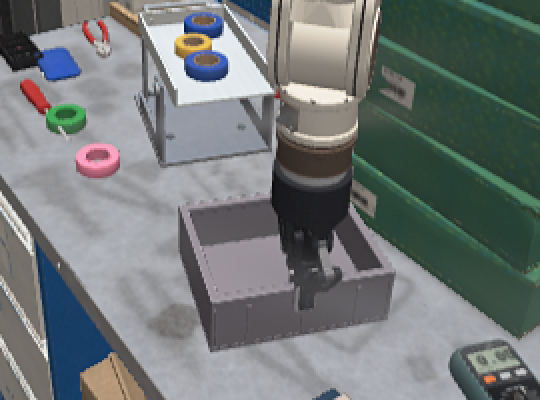

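```bash
python3 -m inch '[[0.3,0,0,0,0,0,1],[0.6,0,0,0,0,0,1],[0.8,0,0,0,0,0,1],[0.8,0,0,0,0,0,1],[0.8,0,0,0,0,0,1],[0.8,0,0,0,0,0,1],[0.8,0,0,0,0,0,1],[0.3,0,0,0,0,0,1]]' && python3 -m inch '[[0.2,0,0,0,0,-0.004,1],[0.2,0,0,0,0,-0.004,1],[0.2,0,0,0,0,-0.003,1],[0.2,0,0,0,0,0,1],[0.2,0,0,0,0,0,1],[0,0,0,0,0,0,1],[0,0,0,0,0,0,1],[0,0,0,0,0,0,1]]'; python3 - <<'E'
from h import *
for n in("side","top"):
    im,d=bot.camera(n);np.savez(n+"3.npz",im=im,d=d);P=cloud(n,d).reshape(-1,3)
    cv2.imwrite(f"pics/{n}3.png",cv2.resize(im[100:300,150:420],None,fx=2.5,fy=2.5))
    p=P[np.all((P>[.39,-.215,.06])&(P<[.62,0,.078]),-1)]
    r=cv2.minAreaRect(p[:,:2].astype(np.float32));print(n,r,cv2.boxPoints(r).round(4).tolist())
E
```

```text
clock: 6.65
eef_pos: [0.5011, -0.2297, 0.0435]
tool_rot: [0.738, 0.675, -0.001, 0.002]
ft_force: [0.1, -7.6, 4.0]
grip_width: 0.0087
clock: 7.45
eef_pos: [0.503, -0.2058, 0.0434]
tool_rot: [0.727, 0.687, -0.0, 0.001]
ft_force: [0.5, -3.5, 5.4]
grip_width: 0.0093
side ((0.5094872117042542, -0.11072921752929688), (0.20958611369132996, 0.20128974318504333), 86.4319076538086) [[0.4025000035762787, -0.20909999310970306], [0.6033999919891357, -0.2215999960899353], [0.6165000200271606, -0.012400000356137753], [0.4156000018119812, 9.999999747378752e-05]]
top ((0.5079384446144104, -0.13080516457557678), (0.16019868850708008, 0.20009943842887878), 86.76040649414062) [[0.4034999907016754, -0.20509999990463257], [0.6032999753952026, -0.21639999747276306], [0.6123999953269958, -0.05649999901652336], [0.41260001063346863, -0.04520000144839287]]
```

View pics/side3.png

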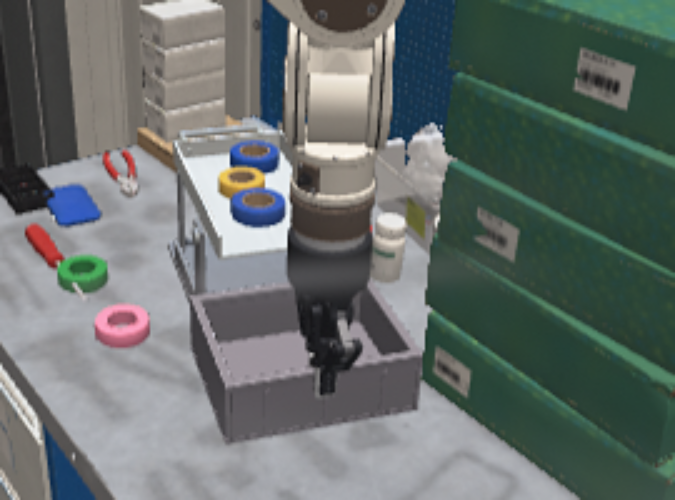

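View pics/top3.png

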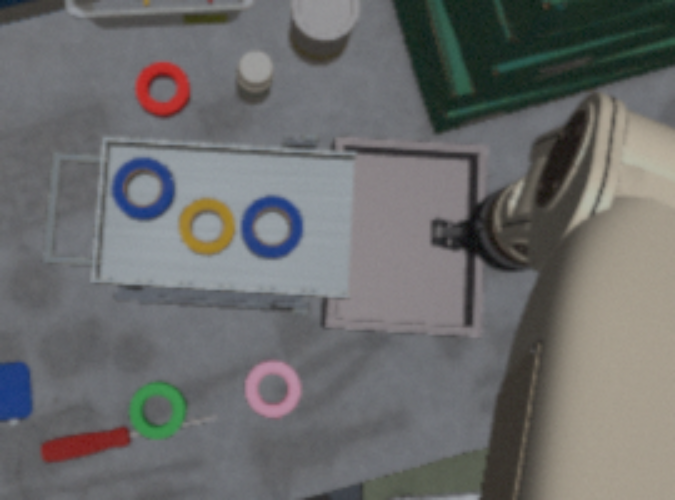

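```bash
python3 -m inch '[[0.2,0,0,0,0,0,1],[0.2,0,0,0,0,0,1],[0.12,0,0,0,0,0,1],[0.1,0,0,0,0,0,1],[0,0,0,0,0,0,1],[0,0,0,0,0,0,1],[0,0,0,0,0,0,1],[0,0,0,0,0,0,1]]'; python3 - <<'E'
from h import *
for n in("side","top"):
    im,d=bot.camera(n);np.savez(n+"4.npz",im=im,d=d);P=cloud(n,d).reshape(-1,3)
    cv2.imwrite(f"pics/{n}4.png",cv2.resize(im[120:280,200:400],None,fx=3.5,fy=3.5))
    p=P[np.all((P>[.39,-.205,.06])&(P<[.62,-.02,.078]),-1)]
    r=cv2.minAreaRect(p[:,:2].astype(np.float32));print(n,r,cv2.boxPoints(r).round(4).tolist())
E
```

```text
clock: 8.35
eef_pos: [0.5038, -0.1908, 0.0434]
tool_rot: [0.727, 0.687, -0.0, 0.001]
ft_force: [-0.7, -5.4, 5.5]
grip_width: 0.0089
side ((0.5085330009460449, -0.11539126932621002), (0.1799003779888153, 0.20066511631011963), 86.16239166259766) [[0.4023999869823456, -0.19840000569820404], [0.6025999784469604, -0.211899995803833], [0.6147000193595886, -0.03240000084042549], [0.41440001130104065, -0.01889999955892563]]
top ((0.5086689591407776, -0.11618341505527496), (0.16087475419044495, 0.20024417340755463), 86.60215759277344) [[0.40400001406669617, -0.19050000607967377], [0.6037999987602234, -0.20239999890327454], [0.6133999824523926, -0.04179999977350235], [0.41350001096725464, -0.029999999329447746]]
```

View pics/side4.png

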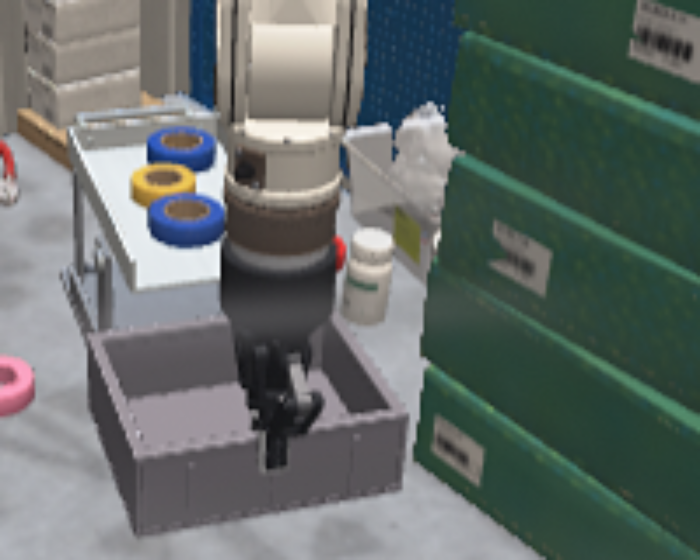

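View pics/top4.png

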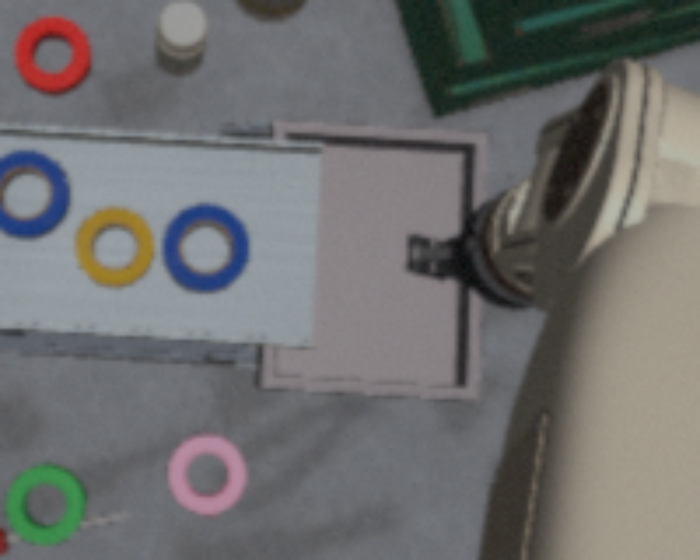

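The bin sits 2–4 mm in front of the stand with its yaw aligned. The spout edge overhangs the mouth. I'll release, lift and go to the handle.

```bash
python3 -m inch '[[0,0,0,0,0,0,-1],[0,0,0,0,0,0,-1],[0,0,0,0,0,0,-1],[0,0,0,0,0,0,-1],[0,0,0,0,0,0,-1],[0,0,-0.4,0,0,0,-1],[0,0,-1,0,0,0,-1],[0,0,-1,0,0,0,-1]]' && python3 -m inch '[[0,0,-1,0,0,0,-1],[0,0,-1,0,0,0,-1],[0,0,-1,0,0,0,-1],[0,0,-1,0,0,0,-1],[0,0,-1,0,0,0,-1],[0,0,-1,0,0,0,-1],[0.5,0,0,0,0,0,-1],[1,0,0,0,0,0,-1]]' && python3 -m inch '[[1,0,0,0,0,0,0.1],[1,0,0,0,0,0,0.1],[1,0,0,0,0,0,0.1],[1,0,0,0,0,0,0.1],[1,0,0,0,0,0,0.1],[1,0,0,0,0,0,0.1],[1,0,0,0,0,0,0.1],[1,0,0,0,0,0,0.1]]' && python3 -m inch '[[1,0,0,0,0,0,0.1],[1,0,0,0,0,0,0.1],[1,0,0,0,0,0,0.1],[1,0,0,0,0,0,0.1],[1,0,0,0,0,0,0.1],[1,0,0,0,0,0,0.1],[1,0,0,0,0,0,0.1],[0.06,0,0,0,0,0,0.1]]'; python3 - <<'E'
from h import *
o=bot.get_obs();print(o['eef_pos'],o['tool_rot'],o['joint_pos'],bot.get_calibration("wrist"))
for n in("wrist","top"):
    im,d=bot.camera(n);cv2.imwrite(f"pics/{n}5.png",im);np.savez(n+"5.npz",im=im,d=d)
E
```

```text
clock: 9.25
eef_pos: [0.5027, -0.1888, 0.1036]
tool_rot: [0.727, 0.687, -0.0, -0.001]
ft_force: [0.4, -1.0, 0.5]
grip_width: 0.0856
clock: 10.05
eef_pos: [0.5056, -0.1522, 0.2539]
tool_rot: [0.727, 0.686, 0.001, 0.001]
ft_force: [0.3, 0.5, -0.5]
grip_width: 0.0852
clock: 10.85
eef_pos: [0.5156, 0.0496, 0.2524]
tool_rot: [0.726, 0.687, -0.0, -0.0]
ft_force: [0.5, -0.6, -0.1]
grip_width: 0.0391
clock: 11.65
eef_pos: [0.5253, 0.2272, 0.252]
tool_rot: [0.725, 0.689, -0.0, -0.001]
ft_force: [0.1, 0.3, -0.2]
grip_width: 0.0386
[0.52530342 0.22723793 0.25197897] [ 7.25185234e-01  6.88553512e-01 -1.88140370e-04 -6.33899298e-04] [4.07714547e-01 3.80966917e-01 2.53669572e-01 1.44428906e+00
 1.06050631e-03 4.59525011e-01] {'vfov': 65.70646984690485, 'cx': 254.75925437422563, 'cy': 192.81457579687347, 'R': array([[ 0.05178969,  0.99865707,  0.00137038],
       [ 0.96281353, -0.05029511,  0.26544398],
       [ 0.26515643, -0.01242784, -0.96412531]]), 't': array([-0.2545954 , -0.53437354,  0.26306201])}
```

View pics/wrist5.png

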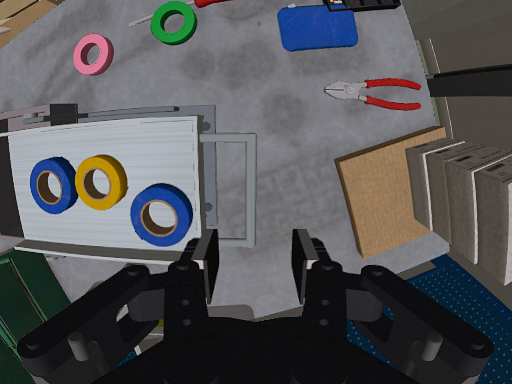

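View pics/top5.png

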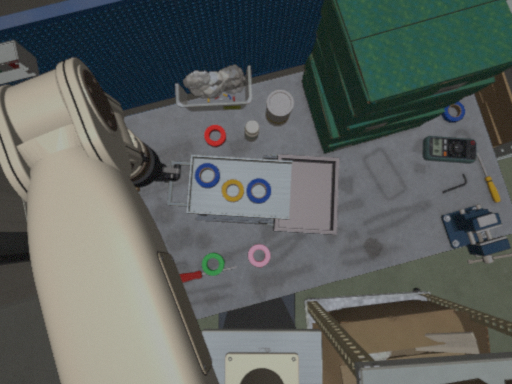

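```bash
cat >> h.py <<'E'
def wpx(u,v,z):
    c=bot.get_calibration("wrist");f=192/np.tan(np.radians(c['vfov']/2))
    a=np.array([u-c['cx'],v-c['cy']]);r=np.hypot(*a);th=r/f
    d=np.r_[a/r*np.sin(th),np.cos(th)];R=c['R'];o=-R.T@c['t'];w=R.T@d
    return o+w*(z-o[2])/w[2]
E
python3 - <<'E'
from h import *
print(bot.get_obs()['eef_pos'])
for p in[(251,135),(250,190),(249,245)]:print(p,wpx(*p,.133))
for p in[(199,117),(197,245)]:print(p,wpx(*p,.147))
# top-camera re-check of bar ends
E
```

```text
[0.52539254 0.22483618 0.25216547]
(251, 135) [0.47740774 0.22423818 0.133     ]
(250, 190) [0.52747454 0.22048582 0.133     ]
(249, 245) [0.58276866 0.21623418 0.133     ]
(199, 117) [0.4581916  0.18179414 0.147     ]
(197, 245) [0.57417342 0.16820926 0.147     ]
```

```bash
python3 -m inch '[[-0.12,0.1,0.8,0,0,0,0.1],[0,0,1,0,0,0,0.1],[0,0,1,0,0,0,0.1],[0,0,0.6,0,0,0,0.1],[0,0,0.4,0,0,0,0.1],[0,0,0,0,0,0,0.1],[0,0,0,0,0,0,0.1],[0,0,0,0,0,0,0.1]]'; python3 - <<'E'
from h import *
print(bot.get_obs()['eef_pos'])
for n in("wrist","side"):
    im,d=bot.camera(n);cv2.imwrite(f"pics/{n}6.png",im)
E
```

```text
clock: 12.55
eef_pos: [0.5293, 0.2212, 0.1591]
tool_rot: [0.727, 0.687, 0.001, 0.0]
ft_force: [-0.9, 0.2, -0.4]
grip_width: 0.0381
[0.52932551 0.22121484 0.1591197 ]
```

View pics/wrist6.png

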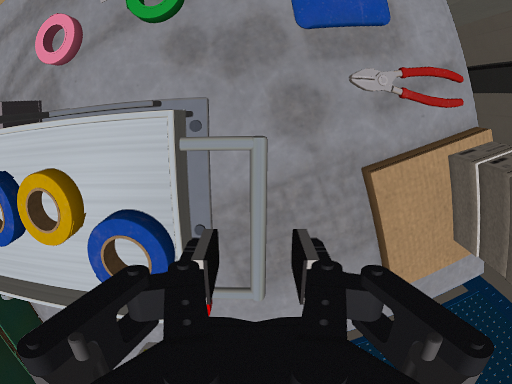

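View pics/side6.png

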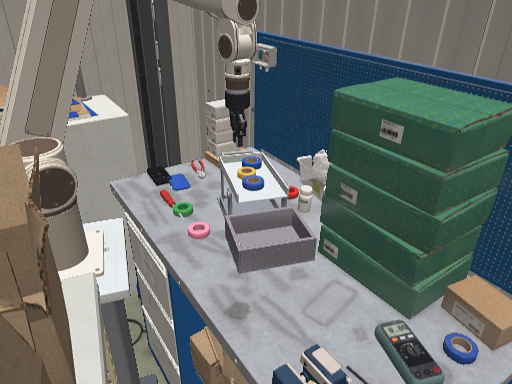

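The bar (u≈258) lies between the pads (212 and 298). I'll descend the last 44 mm and grip.

```bash
python3 -m inch '[[0,0,0.6,0,0,0,0.1],[0,0,0.6,0,0,0,0.1],[0,0,0.54,0,0,0,0.1],[0,0,0,0,0,0,0.1],[0,0,0,0,0,0,1],[0,0,0,0,0,0,1],[0,0,0,0,0,0,1],[0,0,0,0,0,0,1]]' && python3 -m inch '[[0,0,0,0,0,0,1],[0,0,0,0,0,0,1],[0,0,0,0,0,0,1],[0,0,0,0,0,0,1],[0,0,0,0,0,0,1],[0,0,0,0,0,0,1],[0,0,0,0,0,0,1],[0,0,0,0,0,0,1]]';python3 - <<'E'
from h import *
o=bot.get_obs();print(o['eef_pos'],o['ft_force'])
im,d=bot.camera("wrist");cv2.imwrite("pics/wrist7.png",im)
E
```

```text
clock: 13.45
eef_pos: [0.5294, 0.2231, 0.1156]
tool_rot: [0.726, 0.687, 0.002, -0.001]
ft_force: [0.4, 4.4, 0.1]
grip_width: 0.0081
clock: 14.25
eef_pos: [0.5294, 0.2231, 0.1156]
tool_rot: [0.726, 0.688, 0.002, -0.001]
ft_force: [-0.6, 5.6, -0.3]
grip_width: 0.0072
[0.52939253 0.22313905 0.11563755] [-0.62286224  5.60649076 -0.34834109]
```

View pics/wrist7.png

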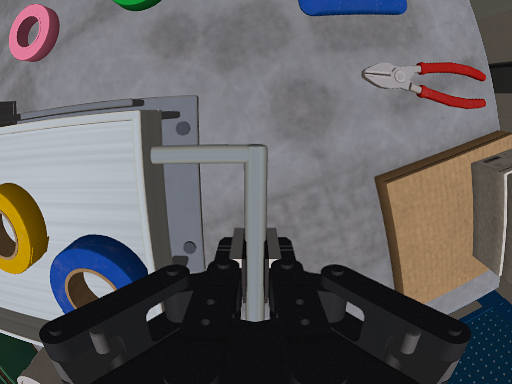

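```bash
python3 -c "
import numpy as np
t=np.r_[np.arange(0,.81,.05),.83];a=t+.0327
y=.245*np.cos(a)/.025;z=.245*np.sin(a)/.025
for i in range(1,len(t)):print(round(t[i],2),round(y[i]-y[i-1],3),round(-(z[i]-z[i-1]),3))"
```

```text
0.05 -0.028 -0.489
0.1 -0.053 -0.487
0.15 -0.077 -0.484
0.2 -0.101 -0.479
0.25 -0.125 -0.474
0.3 -0.148 -0.467
0.35 -0.172 -0.459
0.4 -0.194 -0.45
0.45 -0.217 -0.44
0.5 -0.238 -0.428
0.55 -0.259 -0.416
0.6 -0.28 -0.402
0.65 -0.3 -0.388
0.7 -0.319 -0.372
0.75 -0.337 -0.356
0.8 -0.354 -0.339
0.83 -0.22 -0.195
```

```bash
python3 -m inch '[[-0.03,0,-0.49,0,0,0,1],[-0.05,0,-0.49,0,0,0,1],[-0.08,0,-0.48,0,0,0,1],[-0.1,0,-0.48,0,0,0,1],[-0.125,0,-0.47,0,0,0,1],[-0.15,0,-0.47,0,0,0,1],[0,0,0,0,0,0,1],[0,0,0,0,0,0,1]]';python3 - <<'E'
from h import *
o=bot.get_obs();print(o['eef_pos'],o['ft_force'],o['ft_torque'])
im,d=bot.camera("side");cv2.imwrite("pics/side8.png",im)
E
```

```text
clock: 15.1
eef_pos: [0.5286, 0.2102, 0.1879]
tool_rot: [0.726, 0.688, 0.003, -0.001]
ft_force: [0.4, 6.5, 0.9]
grip_width: 0.0076
[0.52856554 0.21020184 0.18789043] [0.42767161 6.49625067 0.8509216 ] [ 1.62712831 -0.07214519 -0.04824785]
```

View pics/side8.png

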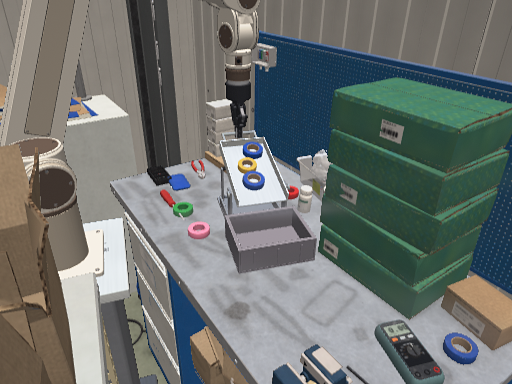

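```bash
python3 -m inch '[[-0.17,0,-0.46,0,0,0,1],[-0.19,0,-0.45,0,0,0,1],[-0.22,0,-0.44,0,0,0,1],[-0.24,0,-0.43,0,0,0,1],[-0.13,0,-0.21,0,0,0,1],[-0.13,0,-0.21,0,0,0,1],[-0.14,0,-0.2,0,0,0,1],[-0.14,0,-0.2,0,0,0,1]]';python3 - <<'E'
from h import *
o=bot.get_obs();print(o['eef_pos'],o['ft_force'],o['ft_torque'])
im,d=bot.camera("side");cv2.imwrite("pics/side9.png",im)
E
```

```text
clock: 15.95
eef_pos: [0.5267, 0.1771, 0.2532]
tool_rot: [0.726, 0.688, 0.004, -0.002]
ft_force: [-0.2, 11.6, 4.9]
grip_width: 0.0077
[0.52665024 0.17714275 0.2532054 ] [-0.23529    11.62567452  4.8716244 ] [ 2.42902344  0.01866679 -0.06331116]
```

View pics/side9.png

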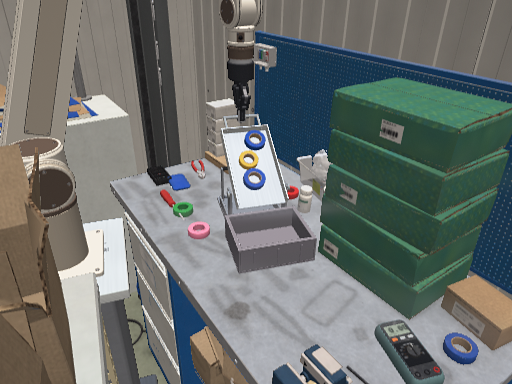

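```bash
python3 -m inch '[[-0.15,0,-0.19,0,0,0,1],[-0.15,0,-0.19,0,0,0,1],[-0.16,0,-0.19,0,0,0,1],[-0.16,0,-0.18,0,0,0,1],[-0.17,0,-0.18,0,0,0,1],[-0.17,0,-0.17,0,0,0,1],[0,0,0,0,0,0,1],[0,0,0,0,0,0,1]]';python3 - <<'E'
from h import *
o=bot.get_obs();print(o['eef_pos'],o['ft_force'],o['ft_torque'])
im,d=bot.camera("side");cv2.imwrite("pics/side10.png",im)
E
```

```text
clock: 16.8
eef_pos: [0.5253, 0.1536, 0.282]
tool_rot: [0.726, 0.688, 0.005, -0.001]
ft_force: [-2.3, 11.0, 8.9]
grip_width: 0.0079
[0.5253318  0.15361053 0.28199996] [-2.29041063 11.04002844  8.89756861] [ 2.25447196  0.32631904 -0.01832686]
```

View pics/side10.png

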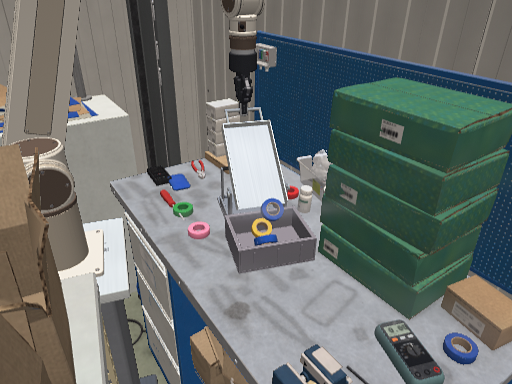

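```bash
python3 -m inch '[[0,0,0,0,0,0,1],[0,0,0,0,0,0,1],[0,0,0,0,0,0,1],[0,0,0,0,0,0,1],[0,0,0,0,0,0,1],[0,0,0,0,0,0,1],[0,0,0,0,0,0,1],[0,0,0,0,0,0,1]]';python3 - <<'E'
from h import *
im,d=bot.camera("side");im2,d=bot.camera("top")
cv2.imwrite("pics/side11.png",np.hstack([cv2.resize(im[120:300,180:360],None,fx=2.2,fy=2.2),cv2.resize(im2[120:300,180:360],None,fx=2.2,fy=2.2)]))
E
```

```text
clock: 17.65
eef_pos: [0.5253, 0.1537, 0.2819]
tool_rot: [0.726, 0.688, 0.005, -0.001]
ft_force: [-1.8, 10.5, 7.8]
grip_width: 0.0077
```

View pics/side11.png

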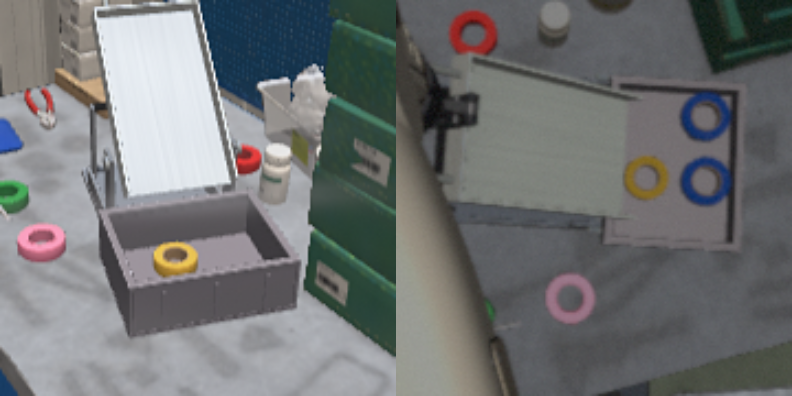

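All three rolls lie flat in the bin (blue at (707,117) and (707,181), yellow at (646,178)) and the tray is empty. I'll lower the tray along the same arc.

```bash
python3 -m inch '[[0.34,0,0.35,0,0,0,1],[0.32,0,0.37,0,0,0,1],[0.3,0,0.38,0,0,0,1],[0.28,0,0.4,0,0,0,1],[0.26,0,0.42,0,0,0,1],[0.24,0,0.43,0,0,0,1],[0.22,0,0.44,0,0,0,1],[0.19,0,0.45,0,0,0,1]]' && python3 -m inch '[[0.17,0,0.46,0,0,0,1],[0.15,0,0.47,0,0,0,1],[0.125,0,0.47,0,0,0,1],[0.1,0,0.48,0,0,0,1],[0.08,0,0.48,0,0,0,1],[0.05,0,0.3,0,0,0,1],[0.03,0,0.2,0,0,0,1],[0,0,0,0,0,0,1]]';python3 - <<'E'
from h import *
o=bot.get_obs();print(o['eef_pos'],o['ft_force'],o['ft_torque'])
im,d=bot.camera("side");cv2.imwrite("pics/side12.png",im)
E
```

```text
clock: 18.55
eef_pos: [0.5284, 0.2062, 0.1992]
tool_rot: [0.726, 0.688, 0.003, -0.001]
ft_force: [-0.4, 6.9, 3.5]
grip_width: 0.0075
clock: 19.35
eef_pos: [0.5293, 0.2226, 0.1263]
tool_rot: [0.726, 0.687, 0.001, -0.0]
ft_force: [0.7, 5.3, -1.0]
grip_width: 0.0078
[0.52928902 0.22256054 0.12634005] [ 0.68826703  5.29788313 -0.99013126] [ 0.97698317 -0.18615078 -0.02091865]
```

View pics/side12.png

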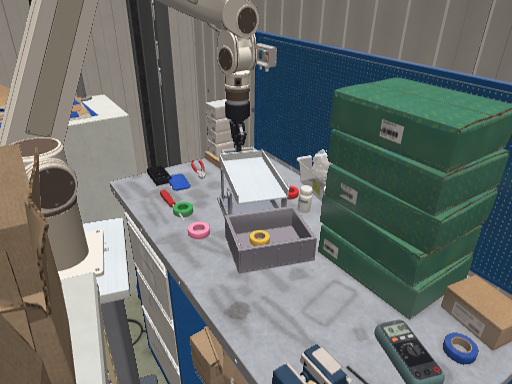

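```bash
python3 -m inch '[[0.01,0,0.2,0,0,0,1],[0,0,0.15,0,0,0,1],[0,0,0.08,0,0,0,1],[0,0,0,0,0,0,1],[0,0,0,0,0,0,0.1],[0,0,0,0,0,0,0.1],[0,0,0,0,0,0,0.1],[0,0,0,0,0,0,0.1]]' && python3 -m inch '[[0,0,0,0,0,0,0.1],[0,0,0,0,0,0,0.1],[0,0,-0.3,0,0,0,0.1],[0,0,-0.6,0,0,0,0.1],[0,0,-1,0,0,0,0.1],[0,0,-1,0,0,0,0.1],[0,0,-1,0,0,0,0.1],[0,0,-1,0,0,0,0.1]]';python3 - <<'E'
from h import *
o=bot.get_obs();print(o['eef_pos'],o['ft_force'],o['grip_width'])
for n in("side","top","wrist"):
    im,d=bot.camera(n);cv2.imwrite(f"pics/{n}13.png",im);np.savez(n+"13.npz",im=im,d=d)
    if n=="side":
        P=cloud(n,d).reshape(-1,3)
        for lo,hi in(([.48,.208,.10],[.57,.25,.16]),([.48,.16,.138],[.57,.2,.155])):
            p=P[np.all((P>lo)&(P<hi),-1)];print(len(p),np.median(p,0))
    if n!="wrist":
        P=cloud(n,d).reshape(-1,3);p=P[np.all((P>[.39,-.215,.06])&(P<[.62,-.02,.078]),-1)]
        r=cv2.minAreaRect(p[:,:2].astype(np.float32));print(n,r)
E
```

```text
clock: 20.2
eef_pos: [0.5284, 0.2208, 0.1155]
tool_rot: [0.727, 0.687, -0.0, 0.0]
ft_force: [0.2, 0.4, -0.8]
grip_width: 0.0383
clock: 21.0
eef_pos: [0.5285, 0.2213, 0.2398]
tool_rot: [0.727, 0.687, 0.0, 0.0]
ft_force: [0.1, -0.1, 0.1]
grip_width: 0.0386
[0.52847623 0.22130791 0.23976735] [ 0.10144213 -0.08518459  0.09094013] 0.03859121591728446
82 [0.52582267 0.22009353 0.13505592]
88 [0.52458663 0.1753124  0.14317976]
side ((0.5091139078140259, -0.10798719525337219), (0.1822483390569687, 0.2013307511806488), 87.34584045410156)
top ((0.5086057782173157, -0.11567459255456924), (0.15983682870864868, 0.2000666856765747), 86.61294555664062)
```

View pics/side13.png

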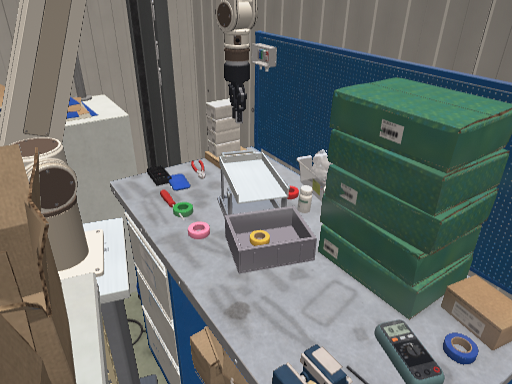

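View pics/top13.png

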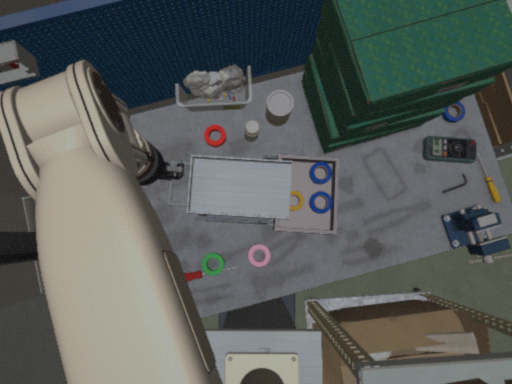

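The tray is level at (240,188), with the bar at z≈0.135 as before. The rolls are in the bin at (321,173), (320,203) and (296,201). The bystanders haven't moved and the gripper touches nothing, so I'm handing in.

```bash
python3 -c "
from workcell import bot
print(bot.job_done(), bot.get_obs()['clock'])"
```

```text
the job is handed in; nothing more can be done
the job is handed in; nothing more can be done
```

The job is done and handed in at about 21 s of the 61 s allowed, but I have no verdict on it.

I gripped the bin by the rim of its far long wall and slid it along the bench until it stood under the spout, about 2–4 mm from the stand and in line with it. Then I lifted the tray by its handle to about 0.75 rad until the rolls slid off, lowered it onto its rest, and moved the gripper clear.

**Last checks:**
- **Rolls:** all three lie in the bin, and the gripper never went near them.
- **Bin:** it stands upright on the bench. The top camera puts it within 1 mm of where I released it. The side camera's fit gave a different centre (about 8 mm off in y), as it did before, because it also takes in part of the stand.
- **Tray:** it is level, with the handle bar at a height of about 0.135 m, the same as at the start.
- **Bystanders:** the bottle and tin look unmoved in the final top and side pictures. The arm hides the pliers from above, but the side view shows them in place.
- **Forces:** the highest readings I saw were under 20 N at the wrist, and near zero after the gripper moved clear.

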